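Fit the T-handle to the bench vice by way of the angled block

ROBOT

A 6-joint arm with a two-finger parallel gripper is mounted at the origin on the work surface. World frame = base frame: x ahead of the robot, y to its left, z up, the work surface at z = 0. Lengths are in mm, angles in degrees, forces in N, time in s.
With the tool pointing down it reaches from about 375 to 750 mm from the base axis. Payload 9 kg.
Tool frame: the origin (TCP) lies midway between the tips of the shut fingers; the grasp point (between the pads) lies 19 mm behind it (arm.grip_point_offset is the distance from the TCP to the grasp point, in mm); z points along the fingers, y is the line along which they close (so a half turn about z gives the same grasp; the last joint's range is limited). The gripper opens to 85 mm and grips with 20 to 120 N. Pads are 22 mm wide; open, the fingers measure 114 mm over their backs; the gripper's body (76 mm by 85 mm) begins 54 mm behind the grasp point. The pads swing forward as they close: fully open they stand 13 mm farther back than shut.
Start: joints at [51.01, 5.964, 5.575, 89.605, 0, 77.527], TCP at [267.882, 536.913, 231.331] pointing down, gripper open.
Joint ranges: [-171.21, 171.21], [-48.23, 106.86], [-62.78, 66.21], [-105.2, 120.99], [-86.42, 89.51], [-180, 180]. Speed limits (degrees/s): [127.2, 127.2, 147.25, 180, 180, 180].

INTERFACE

Orientations are given as [roll, pitch, yaw] about the fixed x, y, z axes, in that order (R = Rz(yaw) Ry(pitch) Rx(roll)).
In Python, from station import arm gives the robot as it stands.
- The arm moves only by the tool advance, called after "Call:" as name(argument=value, ...) on one line, values as JSON. Schema: {"type":"object","properties":{"offsets":{"type":"object","properties":{"ticks":{"type":"array","items":{"type":"array","items":{"type":"number"},"minItems":6,"maxItems":6},"minItems":1,"maxItems":12}},"additionalProperties":false,"required":["ticks"]},"jaw":{"type":"number"},"only":{"type":"string"},"quiet":{"type":"boolean"},"lines":{"type":"string"}},"required":["offsets"],"additionalProperties":false}. offsets is an object whose key "ticks" holds a list of rows, 1 to 12 of them, each of 6 numbers: dx, dy, dz in cm, then a rotation vector rx, ry, rz in units of 10 degrees; each row shifts and turns the commanded pose from where the row before left it, along the tool's axes as they then stand; what a row does not reach is not made up. A row lasts 1/12 s, in which the tool goes at most 41.7 mm and 7.16 degrees, less where a joint would pass 70% of its speed; a pose out of reach is approached as far as the arm can. jaw is the finger opening in mm, set as the call begins (left out keeps the last). The fingers move at their own pace and stop on an object; the grip force is fixed at half the most. Time passes only in rows, so rows that do not move let the fingers close. The tool returns the time, the measured TCP pose, the force, the opening and the grip force at its end. only (a regular expression) keeps the lines of the reply that match it, lines (a string "A,B") keeps lines A to B, and quiet returns only ok. Input that does not fit is refused with a message, and nothing moves.
- arm.read_state(): the state, without advancing time (a new reading comes with each control period).
- arm.read_camera(name): name is "scene" or "top" or "wrist"; returns the picture (420x560x3 uint8, red, green, blue); there is no depth.
- arm.calibration(name): a dict with "mtx" (3x3 intrinsics, pixels), "extrinsics" (4x4, takes a point from camera to world coordinates); the wrist camera has in their place "hand_eye" (4x4, takes a point from camera to tool coordinates, whose origin is the TCP and whose axes are the flange's). Camera axes: x right, y up, looking along -z (the intrinsics and any distortion apply to the point x, -y, -z); pixel columns grow to the right and rows downward; lengths in mm; the calibration is good to about 2 mm. A picture is of the moment at which its call begins: read the wrist's pose just before it. calibration takes no time and is no camera call.
- arm.close_job(): hands the job in; it is judged then, once.
The state is a dict: "clock": time; "joints": joint angles; "joint_velocities": joint speeds; "joint_efforts": joint torques, N m; "eef_pos": TCP position; "tool_rot": TCP orientation; "wrist_force": force on the tool from outside, world axes, zero at the start; "wrist_torque": the same for the moment, N m; "opening": finger opening in mm; "finger_force": force on a finger pad.
Only numpy, scipy, OpenCV 4.12 (cv2) and the standard library are available. Lean on these libraries where they do the work, as an engineer would, in place of code of your own. Each camera call takes 0.05 s, during which the arm holds its last target. There are 200 camera calls.

TASK

Fit the red T-handle on the bench vice: pick it up and park it leaning on the angled block, socket end down against the green stop, and let go of it there. Then take it again by its square body below the crossbar, lift it off the block and slide its socket over the flat end of the vice screw, turned to match, until it is fully home against the round boss. Leave it there and do not disturb the other things on the bench.

Things in the scene. Friction and masses are not known exactly. Their poses are not given: they have to be found in the camera images.
- handle: Red T-handle, loose, 0.25 to 0.45 kg: square body 30 x 30 mm, 90 mm long, with a steel crossbar through it. It starts standing on its socket end. Origin: centre of the socket mouth (lower end face). Own z: along the body from mouth to top; own x: along the crossbar. Looks and fits the same after half a turn about z. Socket, open at the mouth only: 19 mm (along x) by 13 mm (along y), 47 mm deep.
- handle_bar (a point): Centre of the T-handle's crossbar, on the body's axis 78 mm from the mouth. The crossbar is 14 x 14 mm, 120 mm long over its black end caps (17 x 17 mm).
- handle_top (a point): Centre of the T-handle's top end face, 90 mm from the mouth along own z.
- cradle: Angled block, fixed: a wooden wedge 20 mm wide with a 45 degree slope on a base board 125 x 85 x 12 mm; green stop and cheeks at the slope's low end. Origin on the bench below it, z up; the slope falls towards own +x. A parked handle lies with one flat face on the slope, crossbar along own y, mouth on the stop: handle z along (-1,0,1), slope's outward normal (1,0,1) in this frame.
- cradle_seat (a point): Where the handle's mouth centre is when parked, at (45,0,62) mm in the block's frame. The slope lies 15 mm below the handle's axis and carries its lower 50 mm; the upper 40 mm stand free all round. The cheeks are 36 mm apart, reach 20 mm up the handle and 6 mm over its axis; above them fingers can close on the handle's two sides. It slides down to the stop when let go.
- vice: Blue bench vice, fixed, a board in its jaws. Origin on the bench straight below the face of the round steel boss; z up, own +x into the vice, so the screw end sticks out along own -x. The boss is 46 mm across and stands 12 mm proud of the front jaw. Jaw 150 mm wide, its top 140 mm above the bench; clamped board 210 mm long, its top at 150 mm.
- screw (a joint): Rotation of the vice screw about the vice's own x, rad. 0: the wide faces of the flat end are level; positive turns the vice's own y towards its own z. Stiff (about 1 N m of friction), it stays where it is.
- screw_seat (a point): On the screw's axis in the plane of the boss face, 115 mm above the bench. x as the vice's (into it), y along the wide side of the flat end; turns with the screw. The flat end sticks out 42 mm along -x: 16 mm (y) by 10 mm (z) for 34 mm, then tapers to 7 by 4.4 mm. Handle home: mouth centre on this point, handle z along -x, crossbar along y.
- offcut: Loose wooden offcut, 110 x 45 x 32 mm. Origin under its centre.
- tape: Loose yellow tape measure, 66 x 34 x 62 mm. Origin under its centre.
- driver: Loose screwdriver lying on the bench, about 200 mm long along own x.
- glue: Loose white glue bottle, 54 mm across, 150 mm tall. Origin under its centre.
- trysq: Loose try square lying flat: wooden stock 22 x 110 x 16 mm along own y, steel blade about 150 mm along own x.
- bitcase: Loose black bit case, 130 x 75 x 36 mm. Origin under its centre.
- mallet: Loose hammer lying on the bench along own x, handle to own -x.
There are look-alikes about, which are no part of the job. Of the things shaped like the cradle, the wooden one is meant.

How it is judged:
By the outcome, as a careful person would: the job done as asked, in the order asked, and still so for the second after the job is handed in, with the robot touching nothing.
It also fails if it takes over 58 s, if anything falls off the work surface, if the arm or the gripper's body presses on something with over 40 N, if the wrist force passes 120 N, or if a joint passes its speed limit or range.

## Working session

There is one attempt and no reset: what is moved stays moved. The work goes in short steps, Python scripts to look and compute and a tool call to move; the robot and the scene stay as the last step left them, time stands still between calls to the robot, and variables do not carry over. Pictures are saved under pics/ and viewed, at most 10 in all, crops included, and the job is handed in when it is done.

```bash
mkdir -p pics; ls
```

Run:
```python
from station import arm
import cv2
for n in("scene","top"):
    im=arm.read_camera(n); cv2.imwrite(f"pics/{n}0.png",im[:,:,::-1])
    c=arm.calibration(n); print({k:(v.tolist() if hasattr(v,'tolist') else v) for k,v in c.items()})
c=arm.calibration("wrist"); print({k:(v.tolist() if hasattr(v,'tolist') else v) for k,v in c.items()})
print(arm.read_state(),arm.grip_point_offset)
```

```text
pics
{'mtx': [[407.8046318456194, 0.0, 278.03768605147746], [0.0, 407.8046318456194, 211.0672792971758], [0.0, 0.0, 1.0]], 'extrinsics': [[0.6609605967992536, -0.4749917504688083, 0.5809594878004417, 1006.6626241511509], [0.7501491137300701, 0.43903820733948723, -0.4944914151591711, -526.4901547351453], [-0.020184069182519648, 0.7626455857622901, 0.6465015961840531, 674.6420744819139], [0.0, 0.0, 0.0, 1.0]]}
{'mtx': [[503.5149351156689, 0.0, 279.76922030340415], [0.0, 503.5149351156689, 205.1358357856493], [0.0, 0.0, 1.0]], 'extrinsics': [[0.005765046848628707, 0.9838177297861127, -0.17907942035123003, 279.6690832715223], [-0.9997809150622019, 0.0020671843479605164, -0.02082903325308278, -79.47672552803681], [-0.020121782033895426, 0.17916026710007715, 0.9836141075545886, 1218.9258458041509], [0.0, 0.0, 0.0, 1.0]]}
{'mtx': [[377.556277096042, 0.0, 279.1974827122737], [0.0, 377.556277096042, 212.00720487483872], [0.0, 0.0, 1.0]], 'hand_eye': [[-0.000522358164764885, 0.9477914597685564, 0.3188903823130072, 82.2971503053834], [0.999999295818315, 0.00015527649129763838, 0.001176542427695
[... 154 characters left out ...]
joints': array([5.10106622e+01, 5.99519424e+00, 5.52873363e+00, 8.96053734e+01,
       5.35239663e-04, 7.75265517e+01]), 'joint_velocities': array([ 0.00686469, -0.04839817,  0.05539044, -0.02618372,  0.12948529,
        0.02810518]), 'joint_efforts': array([ 6.25292509e-03, -5.58205533e+01,  5.04721248e+01,  1.30982220e-02,
       -2.70097280e-04,  1.93012130e-05]), 'eef_pos': array([267.65053998, 536.63496186, 230.57340651]), 'tool_rot': array([-1.79929977e+02, -1.60378214e-02,  1.53484100e+02]), 'wrist_force': array([-0.17506735,  0.00058854,  0.11502312]), 'wrist_torque': array([ 0.03900052, -0.0182372 ,  0.02426397]), 'finger_force': 0.0, 'opening': 85.41058415242642} 18.700000000000003
```

View pics/scene0.png

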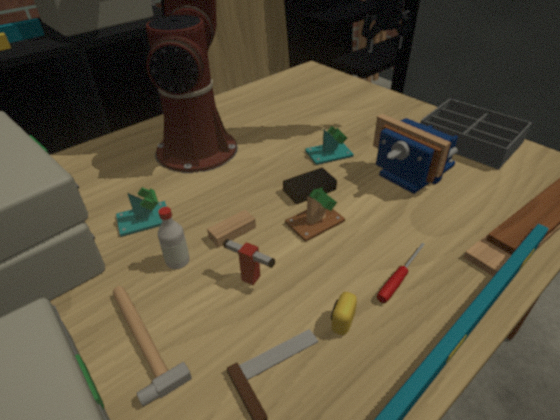

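View pics/top0.png

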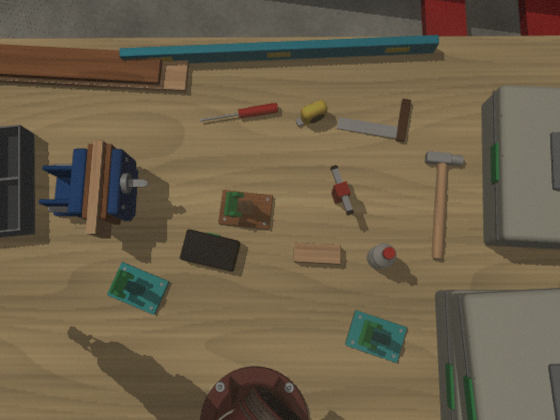

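The wooden angled block is at top (246,208) / scene (315,215). The look-alikes are the two teal-based blocks at top (138,288) and (376,336), which are not wood. The handle is the red T at top (342,190) / scene (250,262), and the red thing at (258,110) is the screwdriver. The vice screw is at top (137,184). I'll confirm these in one enlarged crop.

Create h.py:
```python
import numpy as np, cv2
from station import arm
from scipy.spatial.transform import Rotation as R
def cam(n,st=None):
    c=arm.calibration(n); K=np.array(c["mtx"])
    if n=="wrist":
        st=st or arm.read_state(); T=np.eye(4); T[:3,:3]=R.from_euler("xyz",st["tool_rot"],degrees=True).as_matrix(); T[:3,3]=st["eef_pos"]
        return K,T@np.array(c["hand_eye"])
    return K,np.array(c["extrinsics"])
def ray(KE,p):
    K,E=KE; v=np.linalg.inv(K)@[p[0],p[1],1]; d=E[:3,:3]@[v[0],-v[1],-v[2]]
    return E[:3,3],d/np.linalg.norm(d)
def plane(KE,p,z):
    o,d=ray(KE,p); return o+d*(z-o[2])/d[2]
def tri(a):
    A=np.zeros((3,3));b=np.zeros(3)
    for KE,p in a:
        o,d=ray(KE,p);M=np.eye(3)-np.outer(d,d);A+=M;b+=M@o
    return np.linalg.solve(A,b)
def proj(KE,P):
    K,E=KE; q=E[:3,:3].T@(np.asarray(P)-E[:3,3]); u=K@[q[0],-q[1],-q[2]]; return u[:2]/u[2]
def snap(n,f):
    st=arm.read_state(); im=arm.read_camera(n)[:,:,::-1].copy(); cv2.imwrite(f"pics/{f}.png",im); return im,cam(n,st)
```

Run:
```python
import cv2,numpy as np
t=cv2.imread("pics/top0.png");s=cv2.imread("pics/scene0.png")
r=lambda im,x,y,w,h,W,H:cv2.resize(im[y:y+h,x:x+w],(W,H),interpolation=cv2.INTER_CUBIC)
a=np.hstack([r(t,310,150,60,80,225,300),r(t,210,180,70,80,262,300),r(t,60,130,100,110,273,300)])
b=np.hstack([r(s,215,230,70,70,250,250),r(s,280,180,70,70,250,250),r(s,370,105,90,90,260,250)])
cv2.imwrite("pics/crop.png",np.vstack([a,b]))if a.shape[1]==b.shape[1] else print(a.shape,b.shape)
```

```text
(no output)
```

View pics/crop.png

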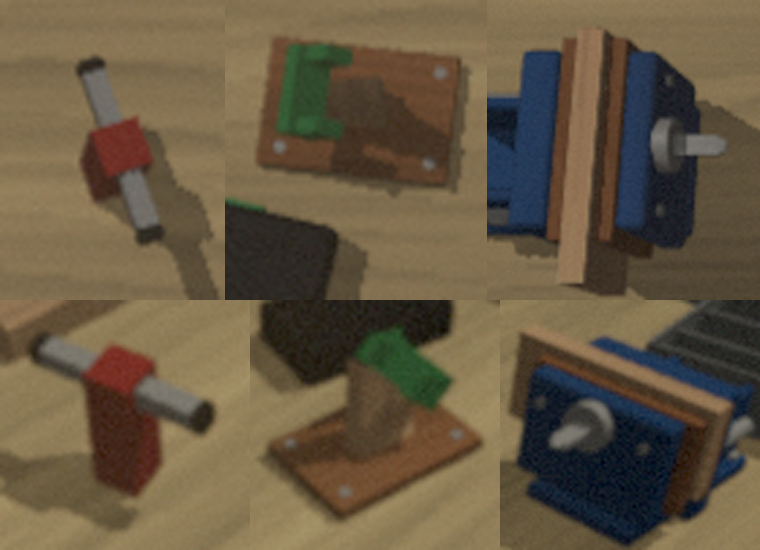

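Confirmed: the red T-handle (caps at top (334.5,167.6) and (349.7,212)), the wooden wedge on its wooden board with the green stop on the image left (world +y), and the blue vice with its screw pointing right (world -y), tip at about (146,183). Next I'll measure.

Run:
```python
from h import *
np.set_printoptions(precision=1,suppress=True)
T=cam("top");S=cam("scene")
a=tri([(T,(334.5,167.6)),(S,(271.6,262.8))]);b=tri([(T,(349.7,212.1)),(S,(226.2,243.7))])
print("caps",a,b,(a+b)/2,np.degrees(np.arctan2(a[1]-b[1],a[0]-b[0])),np.linalg.norm(a-b))
print("cap planes z78",plane(T,(334.5,167.6),78),plane(T,(349.7,212.1),78))
print("scene z78",plane(S,(271.6,262.8),78),plane(S,(226.2,243.7),78))
c=[plane(T,p,12) for p in[(222.6,190.1),(273.3,195.5),(269.3,230.1),(218.8,224)]]
print("cradle",np.array(c),np.mean(c,0),np.degrees(np.arctan2(*(c[0]-c[1]+c[3]-c[2])[[1,0]])))
s=[plane(S,p,12) for p in[(285.6,221.2),(305.5,240.8),(344.7,219.2)]];print("scene c",np.array(s),(s[0]+s[2])/2)
print("tip",tri([(T,(146.5,183.5)),(S,(389.7,155.4))]),plane(T,(146.5,183.5),115),plane(S,(389.7,155.4),115))
q=lambda x,y:(60+(x-487)/2.73,130+y/2.73)
e=[plane(T,q(*p),150) for p in[(580,30),(560,283),(605,28),(583,287)]];print("board",np.array(e),[np.degrees(np.arctan2(*(e[i]-e[i+1])[[1,0]])) for i in(0,2)])
print("boss top-edge", plane(T,q(667,145),135),plane(T,q(655,145),115))
```

```text
caps [ 577.6 -182.2   74.9] [ 472.2 -216.2   73.7] [ 524.9 -199.2   74.3] 17.85299360257029 110.76208558736558
cap planes z78 [ 576.6 -182.4   78. ] [ 471.5 -215.7   78. ]
scene z78 [ 580.1 -183.6   78. ] [ 476.  -218.4   78. ]
cradle [[536.6  86.7  12. ]
 [523.3 -38.   12. ]
 [438.  -29.   12. ]
 [452.6  93.8  12. ]] [487.6  28.4  12. ] 83.58001086756398
scene c [[452.4 -31.4  12. ]
 [534.  -43.3  12. ]
 [544.9  79.7  12. ]] [498.6  24.2  12. ]
tip [531.3 246.9 115.2] [529.7 245.3 115. ] [531.9 249.6 115. ]
board [[618.6 357.6 150. ]
 [411.  358.5 150. ]
 [620.3 337.2 150. ]
 [407.9 340.  150. ]] [np.float64(-0.24006363877209105), np.float64(-0.7535133672597577)]
boss top-edge [526.  285.4 135. ] [530.5 302.1 115. ]
```

Careful with the scale: shifts go in cm and turns go in units of 10 degrees. That gives: -30.4 mm is -3.04, -25.5 mm is -2.55.

Call:
advance(offsets={"ticks": [[-3.04,-2.55,-0.14,0,0,0],[-3.04,-2.55,-0.14,0,0,0],[-3.04,-2.55,-0.14,0,0,0],[-3.04,-2.55,-0.14,0,0,0],[-3.04,-2.55,-0.14,0,0,0],[-3.04,-2.55,-0.14,0,0,0],[-3.04,-2.55,-0.14,0,0,0],[-3.04,-2.55,-0.14,0,0,0],[-3.04,-2.55,-0.14,0,0,0],[-3.04,-2.55,-0.14,0,0,0],[-3.04,-2.55,-0.14,0,0,0],[-3.04,-2.55,-0.14,0,0,0]]}, jaw=85)

```text
clock: 1.1
eef_pos: [457.9, 98.3, 248.0]
tool_rot: [180.0, -0.0, 153.5]
wrist_force: [1.3, 1.0, -0.5]
opening: 84.7
finger_force: 0.0
```

Call:
advance(offsets={"ticks": [[-3.04,-2.55,-0.14,0,0,0],[-3.04,-2.55,-0.14,0,0,0],[0,0,0,0,0,-0.64],[0,0,0,0,0,-0.64],[0,0,0,0,0,-0.64],[0,0,0,0,0,-0.64],[0,0,0,0,0,-0.64],[0,0,0,0,0,-0.64],[0,0,0,0,0,-0.61],[0,0,0,0,0,0],[0,0,0,0,0,0]]})

```text
clock: 2.02
eef_pos: [489.2, 27.5, 250.7]
tool_rot: [180.0, -0.0, -162.2]
wrist_force: [0.3, -0.7, -0.6]
opening: 85.1
finger_force: 0.0
```

Run:
```python
from h import *
im,_=snap("wrist","w1"); cv2.imwrite("pics/w1b.png",cv2.resize(im,(784,588),interpolation=cv2.INTER_CUBIC))
s=arm.read_state();print(s["eef_pos"],s["tool_rot"],s["joints"])
```

```text
[489.22376601  27.48192186 250.71447061] [ 1.79986719e+02 -1.29435419e-02 -1.62231174e+02] [-1.21248618e+01 -1.29455467e+01 -1.06114334e+01  9.23519538e+01
  5.06289929e-03 -2.98936870e+01]
```

View pics/w1b.png

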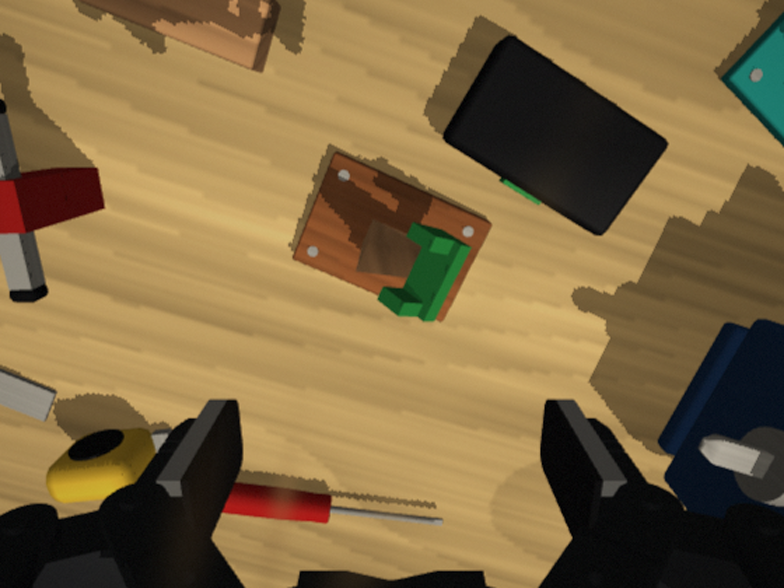

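The wrist view shows the wooden board with corners at (333,152), (491,222), (441,321) and (292,258), and the green cheeks' upper ends at (410,224) and (380,296). The handle is at the left edge and the screw tip at (702,447).

```bash
cat > s1.json <<'E'
E
```

Run:
```python
from h import *
np.set_printoptions(precision=1,suppress=True)
W=cam("wrist")
c=[plane(W,np.array(p)/1.4,12) for p in[(333,152),(491,222),(441,321),(292,258)]]
print(np.array(c),[np.linalg.norm(c[i]-c[(i+1)%4]) for i in range(4)])
ang=lambda v:np.degrees(np.arctan2(v[1],v[0]))
ctr=(c[0]+c[1]+c[2]+c[3])/4;print(ctr,ang(c[1]-c[0]),ang(c[2]-c[3]),ang(c[0]-c[3])+90-180,ang(c[1]-c[2])-90)
ca=ang(c[1]-c[0]+c[2]-c[3])
M=R.from_euler("z",ca,degrees=True).as_matrix();o=ctr*[1,1,0]
im=cv2.imread("pics/w1b.png")
def dot(p,col):
    u=proj(W,o+M@np.array(p))*1.4;cv2.circle(im,tuple(int(round(x)) for x in u),2,col,-1);return u
x=lambda s,y,n:(45-s*.7071+n*.7071,y,62+s*.7071+n*.7071)
for y in(-18,18):
    print(dot(x(20,y,6),(255,0,0)),dot(x(0,y,6),(255,0,255)))
for y in(-10,10): dot(x(50,y,-15),(255,255,0));dot(x(20,y,-15),(0,255,255))
cv2.imwrite("pics/w1c.png",cv2.resize(im[130:340,270:510],(720,600)))
g=cv2.imread("pics/w1.png");hs=cv2.cvtColor(g,cv2.COLOR_BGR2HSV)
tip=np.array([702,447])/1.4
t0=cv2.imread("pics/top0.png")
print("tip",tri([(W,tip),(cam("scene"),(389.7,155.4)),(cam("top"),(146.5,183.5))]),plane(W,tip,115))
```

```text
[[443.9 -28.8  12. ]
 [456.3  93.7  12. ]
 [539.9  84.8  12. ]
 [526.4 -37.2  12. ]] [np.float64(123.1439403131476), np.float64(84.12340268841201), np.float64(122.7238658845275), np.float64(82.83611415151115)]
[491.6  28.1  12. ] 84.25372051105232 83.65334445771681 84.2178989329841 83.92774715121612
[429.5 311.9] [447.5 312.6]
[454.6 261.2] [471.9 264.2]
tip [532.6 244.9 115.6] [534.4 242.7 115. ]
```

View pics/w1c.png

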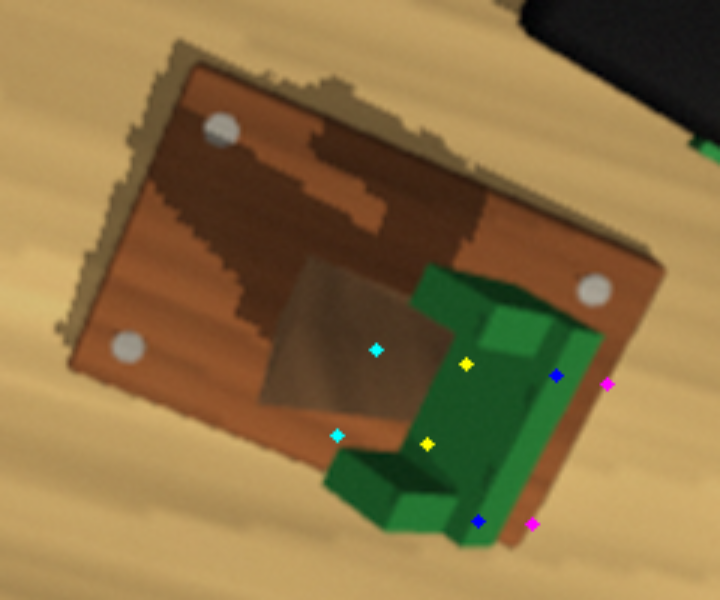

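Run:
```python
from h import *
np.set_printoptions(precision=1,suppress=True)
W=cam("wrist");M=R.from_euler("z",84,degrees=True).as_matrix()
q=lambda x,y:((270+x/3)/1.4,(130+y/(600/210))/1.4)
x=lambda s,y,n:np.array((45-s*.7071+n*.7071,y,62+s*.7071+n*.7071))
L=[((400,490),x(20,18,6)),((480,345),x(20,-18,6)),((262,403),x(50,10,-15))]
for p,v in L:
    for sg in(1,-1):
        w=v*[1,sg,1]; print(sg,(plane(W,q(*p),v[2])-M@w))
```

```text
1 [525.9   6.5  -0. ]
-1 [490.1  10.3  -0. ]
1 [454.2  15.5  -0. ]
-1 [490.1  11.7  -0. ]
1 [509.7  10.   -0. ]
-1 [489.8  12.1  -0. ]
```

Call:
advance(offsets={"ticks": [[0.59,-3.8,0.83,0,0,0],[0.59,-3.8,0.83,0,0,0],[0.59,-3.8,0.83,0,0,0],[0.59,-3.8,0.83,0,0,0],[0.59,-3.8,0.83,0,0,0],[0.59,-3.8,0.83,0,0,0],[0,0,0,0,0,0],[0,0,0,0,0,0]]})

```text
clock: 2.73
eef_pos: [525.4, -201.9, 199.8]
tool_rot: [179.9, -0.1, -162.3]
wrist_force: [-1.1, 1.1, 0.7]
opening: 84.9
finger_force: 0.0
```

Run:
```python
from h import *
np.set_printoptions(precision=1,suppress=True)
im,W=snap("wrist","w2");hs=cv2.cvtColor(im,cv2.COLOR_BGR2HSV)
red=((hs[...,0]<8)|(hs[...,0]>172))&(hs[...,1]>140)&(hs[...,2]>50)
n,l,st,c=cv2.connectedComponentsWithStats(red.astype(np.uint8));print(st[1:][st[1:,4]>100],c[1:][st[1:,4]>100])
big=cv2.resize(im,(784,588),interpolation=cv2.INTER_CUBIC);cv2.imwrite("pics/w2b.png",big)
```

```text
[[ 260  188   43   43 1742]
 [ 350  403   41   17  580]] [[281.2 208.9]
 [368.3 411.6]]
```

View pics/w2b.png

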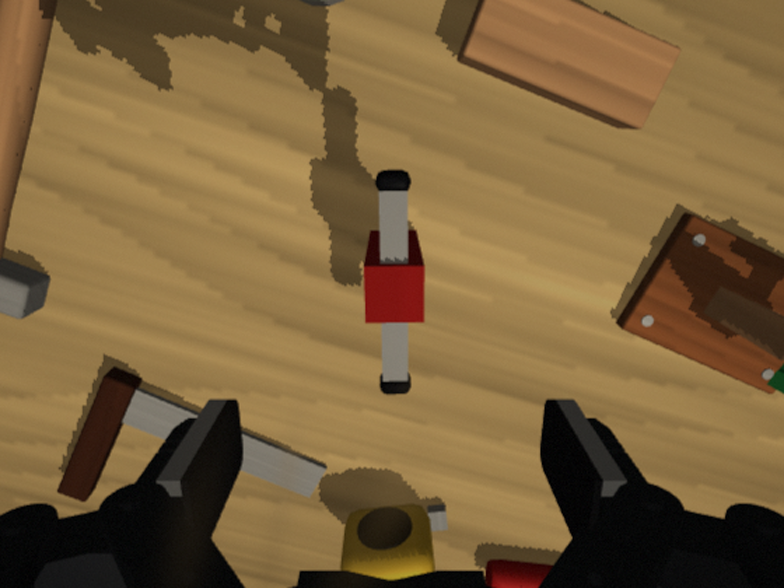

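The red top face is centred at (394,293) and the bar's caps at (393,180) and (395,383), so the bar lies along the tool's x axis. Working out the remaining offset.

Run:
```python
from h import *
np.set_printoptions(precision=1,suppress=True)
W=cam("wrist");s=arm.read_state();A=R.from_euler("xyz",s["tool_rot"],degrees=True).as_matrix()
p=plane(W,(394.3/1.4,293.3/1.4),90);print(p,A.T@(p-s["eef_pos"]))
for a in[((365,322),(424,322)),((365,265),(365,322))]:
    d=A.T@(plane(W,np.array(a[1])/1.4,90)-plane(W,np.array(a[0])/1.4,90));print(d)
```

```text
[ 526.  -198.2   90. ] [ -1.2   2.1 110.6]
[-0.  30.2  0. ]
[-30.2  -0.5  -0. ]
```

Converted, 20 mm is 2, 30 mm is 3.

Call:
advance(offsets={"ticks": [[-0.13,0.21,2.1,0,0,0],[0,0,3,0,0,0],[0,0,3,0,0,0],[0,0,3,0,0,0],[0,0,2,0,0,0],[0,0,1,0,0,0],[0,0,0,0,0,0]]})

```text
clock: 3.37
eef_pos: [525.6, -196.0, 58.3]
tool_rot: [179.8, -0.1, -162.0]
wrist_force: [-0.5, 0.7, 0.6]
opening: 85.0
finger_force: 0.0
```

Call:
advance(offsets={"ticks": [[0,0,0,0,0,0],[0,0,0,0,0,0],[0,0,0,0,0,0],[0,0,0,0,0,0],[0,0,0,0,0,0],[0,0,0,0,0,0],[0,0,0,0,0,0],[0,0,0,0,0,0]]}, jaw=20)

```text
clock: 4.03
eef_pos: [527.4, -198.5, 61.5]
tool_rot: [-179.9, 0.1, -162.0]
wrist_force: [-0.2, 0.6, 6.4]
opening: 29.4
finger_force: 59.6
```

Add to h.py:
```python
np.set_printoptions(precision=1,suppress=True)
Mc=R.from_euler("z",84,degrees=True).as_matrix(); Oc=np.array([490,11.3,0]); seat=Oc+Mc@[45,0,62]
hz=Mc@np.array([-1,0,1])/2**.5; hn=Mc@np.array([1,0,1])/2**.5; cy=Mc@[0,1,0.]
def go(P,zt,xt,st=None):
    """shift and rotvec from the present pose to (P, tool z, tool x), in present tool axes; shift in axes after the turn too"""
    s=st or arm.read_state(); A=R.from_euler("xyz",s["tool_rot"],degrees=True).as_matrix()
    B=np.column_stack([xt,np.cross(zt,xt),zt]); d=np.asarray(P)-s["eef_pos"]
    print("now",s["eef_pos"],"to",P,"| shift before turn",A.T@d,"rotvec",R.from_matrix(A.T@B).as_rotvec(degrees=True),"| shift after turn",B.T@d)
```

```text
(no output)
```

Call:
advance(offsets={"ticks": [[0,0,-1.5,0,0,0],[0,0,-3,0,0,0],[0,0,-3.5,0,0,0],[0,0,-3.5,0,0,0],[0,0,-3.5,0,0,0],[0,0,-1,0,0,0],[0,0,0,0,0,0.6],[0,0,0,0,0,0.6],[0,0,0,0,0,0.6],[0,0,0,0,0,0.6],[0,0,0,-0.65,0,0],[0,0,0,-0.65,0,0]]})

```text
clock: 5.03
eef_pos: [527.2, -196.3, 220.8]
tool_rot: [166.8, 0.1, 174.1]
wrist_force: [-1.0, 0.2, -3.0]
opening: 29.1
finger_force: 60.9
```

Call:
advance(offsets={"ticks": [[0,0,0,-0.65,0,0],[0,0,0,-0.65,0,0],[0,0,0,-0.65,0,0],[0,0,0,-0.65,0,0],[0,0,0,-0.6,0,0],[0,0,0,0,0,0],[0,0,0,0,0,0]]})

```text
clock: 5.62
eef_pos: [526.0, -198.7, 217.0]
tool_rot: [134.9, -0.2, 173.9]
wrist_force: [0.1, -0.8, -2.2]
opening: 29.0
finger_force: 61.0
```

Run:
```python
from h import *
print(seat,hz,hn);go(seat+hz*(61.5+12)+hn*60,-hz,cy);go(seat+hz*(61.5+12)+hn*4,-hz,cy); s=arm.read_state();print(s["joints"],s["wrist_force"],s["opening"])
```

```text
[494.7  56.1  62. ] [-0.1 -0.7  0.7] [0.1 0.7 0.7]
now [ 526.  -198.7  217. ] to [493.7  46.6 156.4] | shift before turn [ 57.9 126.7 213.3] rotvec [ 0.1 -0.1 -0.3] | shift after turn [ 57.7 127.2 213. ]
now [ 526.  -198.7  217. ] to [489.6   7.2 116.8] | shift before turn [ 57.7  70.7 213.2] rotvec [ 0.1 -0.1 -0.3] | shift after turn [ 57.7  71.2 213. ]
[-50.8  29.8  20.5 116.   30.1 -54.3] [ 0.1 -0.8 -2.2] 29.016014784568565
```

Converted, 26.6 mm is 2.66, 15.9 mm is 1.59, -0.3 degrees is -0.03.

Call:
advance(offsets={"ticks": [[0.72,1.59,2.66,0,0,0],[0.72,1.59,2.66,0,0,0],[0.72,1.59,2.66,0,0,0],[0.72,1.59,2.66,0,0,0],[0.72,1.59,2.66,0,0,0],[0.72,1.59,2.66,0,0,0],[0.72,1.59,2.66,0,0,0],[0.72,1.59,2.66,0,0,-0.03],[0,0,0,0,0,0],[0,0,0,0,0,0]]})

```text
clock: 6.45
eef_pos: [494.0, 49.3, 160.7]
tool_rot: [135.2, 0.4, 174.4]
wrist_force: [0.6, 0.1, -3.3]
opening: 29.0
finger_force: 61.2
```

Run:
```python
from h import *
go(seat+hz*(61.5+8)+hn*4,-hz,cy); s=arm.read_state();print(s["joints"])
for n in("wrist","scene"):
    im,K=snap(n,n+"3"); h=proj(K,seat);print(n,h)
a=cv2.resize(cv2.imread("pics/wrist3.png")[60:330,150:450],(400,360));b=cv2.resize(cv2.imread("pics/scene3.png")[130:265,230:380],(400,360));cv2.imwrite("pics/p3.png",np.hstack([a,b]))
```

```text
now [494.   49.3 160.7] to [489.9  10.  114. ] | shift before turn [  0.7 -60.9   5.4] rotvec [-0.2 -0.   0.6] | shift after turn [  0.  -61.    5.1]
[-34.1   0.7 -17.8  96.6  38.4 -37.6]
wrist [174. 225.]
scene [324.1 197.9]
```

View pics/p3.png

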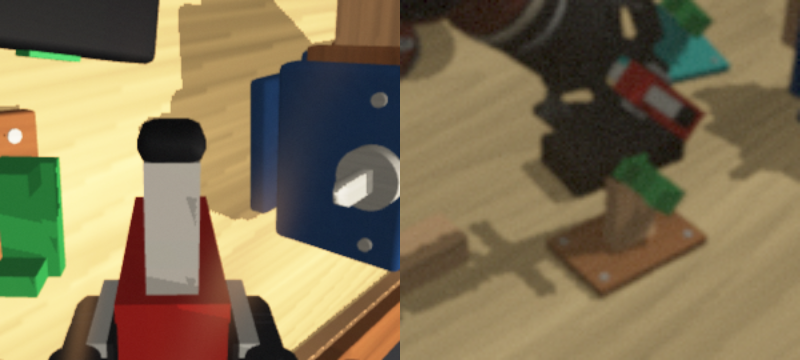

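The handle is held straight above the slope: bar end cap at (170,140) in the left half, with the green stop and cheeks at (30,220). Lowering it onto the slope.

Call:
advance(offsets={"ticks": [[0.07,-2.5,0.2,0,0,0.05],[0,-2.5,0.2,0,0,0],[0,-1.05,0.1,0,0,0],[0,0,0,0,0,0]]})

```text
clock: 6.88
eef_pos: [490.0, 6.9, 112.8]
tool_rot: [134.9, -0.2, 173.7]
wrist_force: [0.1, -0.5, -3.4]
opening: 29.1
finger_force: 61.4
```

Call:
advance(offsets={"ticks": [[0,0,0.4,0,0,0],[0,-0.25,0.2,0,0,0],[0,0,0,0,0,0]]})

```text
clock: 7.13
eef_pos: [490.1, 11.0, 107.3]
tool_rot: [135.0, -0.1, 173.9]
wrist_force: [-0.0, -0.5, -4.2]
opening: 29.2
finger_force: 61.4
```

Run:
```python
from h import *
go(seat+hz*61.5,-hz,cy)
```

```text
now [490.1  11.  107.3] to [490.2  12.8 105.5] | shift before turn [ 0.2 -0.   2.6] rotvec [-0.   0.  -0.2] | shift after turn [ 0.2 -0.   2.6]
```

Call:
advance(offsets={"ticks": [[0,0,0.2,0,0,0],[0,-0.1,0,0,0,0],[0,0,0,0,0,0]]})

```text
clock: 7.38
eef_pos: [490.3, 12.0, 105.7]
tool_rot: [134.9, -0.1, 173.8]
wrist_force: [1.8, 4.4, 0.9]
opening: 29.1
finger_force: 61.4
```

Call:
advance(offsets={"ticks": [[0,0,0,0,0,0],[0,0,0,0,0,0],[0,0,0,0,0,0],[0,0,0,0,0,0],[0,0,0,0,0,0],[0,0,0,0,0,0]]}, jaw=70)

```text
clock: 7.88
eef_pos: [490.1, 11.3, 105.2]
tool_rot: [135.0, -0.1, 173.8]
wrist_force: [0.0, -1.3, -0.7]
opening: 69.6
finger_force: 0.0
```

Call:
advance(offsets={"ticks": [[0,0,-1.5,0,0,0],[0,0,-3,0,0,0],[0,0,-3.5,0,0,0],[0,0,-3.5,0,0,0],[0,0,0,0,0,0]]})

```text
clock: 8.3
eef_pos: [482.6, -73.8, 190.2]
tool_rot: [135.2, 0.1, 173.7]
wrist_force: [0.7, -1.0, 0.5]
opening: 70.1
finger_force: 0.0
```

Run:
```python
from h import *
for n in("wrist","scene"):
    im,K=snap(n,n+"4"); print(n,[proj(K,seat+hz*90),proj(K,seat+hz*78),proj(K,seat+hz*78+cy*60),proj(K,seat+hz*78-cy*60)],proj(K,[532,249,115]))
a=cv2.resize(cv2.imread("pics/wrist4.png"),(480,360));b=cv2.resize(cv2.imread("pics/scene4.png")[145:265,270:376],(318,360));cv2.imwrite("pics/p4.png",np.hstack([a,b]))
print(arm.read_state()["joints"])
```

```text
wrist [array([282.4, 213.3]), array([282.3, 207.6]), array([282.2, 117.9]), array([282.4, 284.7])] [435.  172.3]
scene [array([303.9, 186.2]), array([306.7, 187.9]), array([290.9, 175.6]), array([324. , 201.2])] [389.6 155.5]
[-45.6   9.7  -6.5 106.2  33.1 -49.2]
```

View pics/p4.png

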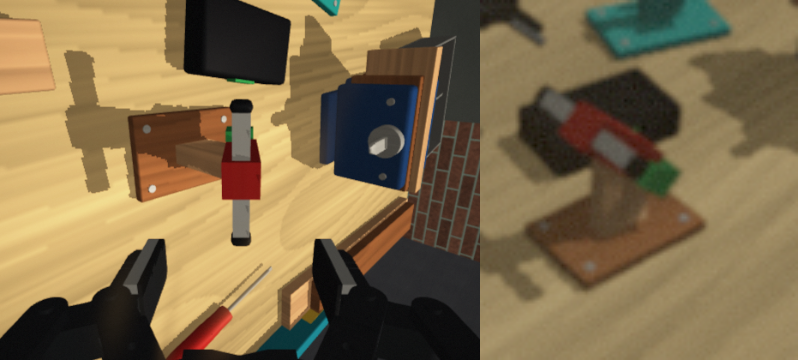

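The handle is parked: body on the slope, bar across it with caps at (241,105) and (241,240), matching the predicted positions, and the green stop under the mouth. Next I'll look at the screw end up close.

Converted, 25.6 mm is 2.56, 20.5 mm is 2.05.

Call:
advance(offsets={"ticks": [[-0.37,2.56,2.05,0,0,0],[-0.37,2.56,2.05,0,0,0],[-0.37,2.56,2.05,0,0,0],[-0.37,2.56,2.05,0,0,0],[-0.37,2.56,2.05,0,0,0],[-0.37,2.56,2.05,0,0,0],[-0.37,2.56,2.05,0,0,0],[0,0,0,0,0,0],[0,0,0,0,0,0]]})

```text
clock: 9.15
eef_pos: [530.6, 157.2, 211.0]
tool_rot: [135.0, -0.2, 174.1]
wrist_force: [0.3, -0.3, -0.2]
opening: 70.1
finger_force: 0.0
```

Run:
```python
from h import *
s=arm.read_state();im,K=snap("wrist","w5");p=proj(K,[532,249,115]);print(p,s["eef_pos"],s["tool_rot"],s["joints"])
np.save("k5.npy",K[1]);x,y=(int(v) for v in p);x=min(max(x,60),499);y=min(max(y,55),364);print(x-60,y-50)
cv2.imwrite("pics/w5b.png",cv2.resize(im[y-50:y+50,x-60:x+60],(720,600),interpolation=cv2.INTER_CUBIC))
```

```text
[275.2 189. ] [530.6 157.2 211. ] [135.   -0.2 174.1] [-21.   -2.8 -15.2  92.3  43.  -20.8]
215 139
```

View pics/w5b.png

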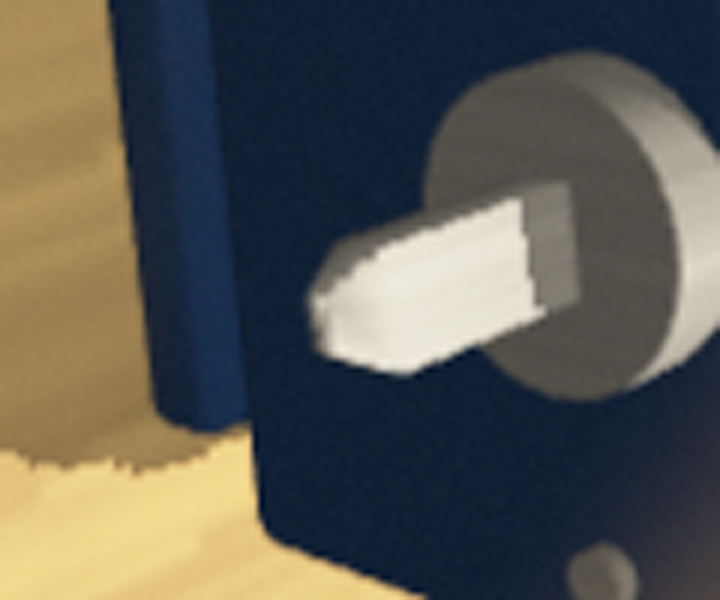

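The flat end's wide face (bright) meets the boss at (572,183) and (578,305). Its tip shoulders are at about (345,262) and (405,375), and the boss face ellipse is centred at about (553,235).

Run:
```python
from h import *
K=(cam("top")[0]*0+np.array(arm.calibration("wrist")["mtx"]),np.load("k5.npy"))
im=cv2.imread("pics/w5.png")
q=lambda p:(215+p[0]/6,139+p[1]/6)
def yp(p,Y):
    o,d=ray(K,q(p));return o+d*(Y-o[1])/d[1]
for Y in(283,286,289,292):
    a,b=yp((571,183),Y),yp((579,305),Y);l,r,t,m=[yp(p,Y) for p in[(425,195),(681,265),(540,72),(590,400)]]
    # circle fit of boss face boundary
    P=np.array([yp(p,Y)[[0,2]] for p in[(425,195),(440,130),(480,85),(640,145),(672,210),(681,265),(665,340),(630,385),(590,400),(530,380)]])
    A=np.c_[2*P,np.ones(len(P))];s=np.linalg.lstsq(A,(P**2).sum(1),rcond=None)[0];r_=np.sqrt(s[2]+s[0]**2+s[1]**2)
    print(Y,a,b,"len",np.linalg.norm(a-b),"ang(z up along +x)",np.degrees(np.arctan2((b-a)[2],(b-a)[0])),"boss",s[:2],r_, "res",np.sqrt(((P-s[:2])**2).sum(1))-r_)
for Y in(255,): print(yp((345,262),Y),yp((405,375),Y))
e=cam("top");im=cv2.imread("pics/top0.png");hs=cv2.cvtColor(im,cv2.COLOR_BGR2HSV)
```

```text
283 [524.8 283.  120.9] [541.7 283.  121.3] len 16.98874270690006 ang(z up along +x) 1.3821424715293713 boss [533.2 116.2] 22.57979882307267 res [ 0.2 -0.  -0.1 -0.1  0.1  0.1 -0.2  0.1  0.4 -0.5]
286 [525.9 286.  118.3] [543.2 286.  118.7] len 17.22341603469199 ang(z up along +x) 1.3821424715293529 boss [534.5 113.5] 22.891703984151306 res [ 0.2 -0.  -0.1 -0.1  0.1  0.1 -0.3  0.1  0.4 -0.5]
289 [527.1 289.  115.6] [544.6 289.  116. ] len 17.45808936248415 ang(z up along +x) 1.3821424715295036 boss [535.8 110.8] 23.203609145242922 res [ 0.3 -0.  -0.1 -0.1  0.1  0.1 -0.3  0.1  0.4 -0.5]
292 [528.3 292.  113. ] [546.  292.  113.4] len 17.692762690276194 ang(z up along +x) 1.382142471529383 boss [537.1 108.1] 23.515514306333163 res [ 0.3 -0.  -0.1 -0.1  0.1  0.1 -0.3  0.1  0.4 -0.5]
[530.3 255.  106.1] [543.9 255.  115.6]
```

Run:
```python
from h import *
K=(np.array(arm.calibration("wrist")["mtx"]),np.load("k5.npy"))
f=lambda P:(proj(K,P)-[215,139])*6
Y,x0=284.4,533.8
for ang in(-6,0,6):
    c,s=np.cos(np.radians(ang)),np.sin(np.radians(ang))
    pt=lambda u,w,y:(x0+u*c-w*s,y,115+u*s+w*c)
    print(ang,"base",f(pt(-8,5,Y)),f(pt(8,5,Y)),f(pt(-8,-5,Y)),"shoulder",f(pt(-8,5,Y-34)),f(pt(8,5,Y-34)),f(pt(-8,-5,Y-34)),"tip",f(pt(-3.5,2.2,Y-42)),f(pt(3.5,2.2,Y-42)),f(pt(-3.5,-2.2,Y-42)))
```

```text
-6 base [578. 192.] [573.7 302.9] [521.5 173.6] shoulder [398.5 262.4] [398.4 379.9] [341.7 241. ] tip [336.4 308.2] [337.1 360.1] [311.6 298.2]
0 base [573.1 187. ] [578.4 300.7] [516.9 176.1] shoulder [393.5 256.9] [403.  377.7] [337.2 243.5] tip [334.3 305.8] [339.1 359.1] [309.7 299.3]
6 base [568.  182.5] [582.8 297.9] [512.7 179.3] shoulder [388.2 252. ] [407.3 374.9] [333.2 246.8] tip [332.  303.6] [340.9 357.8] [307.9 300.7]
```

The base corners, tip shoulder and outline all match screw angle 0 to within about 2°, with the seat at about (534,284,115). So at the vice the crossbar is level and the tool points down. Turning for the second grasp.

Careful with the scale: shifts go in cm and turns go in units of 10 degrees. That gives: -7 degrees is -0.7.

Call:
advance(offsets={"ticks": [[0,0,0,0.64,0,0],[0,0,0,0.64,0,0],[0,0,0,0.64,0,0],[0,0,0,0.64,0,0],[0,0,0,0.64,0,0],[0,0,0,0.65,0,0],[0,0,0,0.65,0,0],[0,0,0,0,0,-0.7],[0,0,0,0,0,-0.7],[0,0,0,0,0,-0.7],[0,0,0,0,0,-0.7],[0,0,0,0,0,-0.7]]}, jaw=80)

```text
clock: 10.2
eef_pos: [531.5, 153.5, 210.4]
tool_rot: [179.9, -0.2, -150.9]
wrist_force: [0.2, -0.7, -0.3]
opening: 80.0
finger_force: 0.0
```

Call:
advance(offsets={"ticks": [[0,0,0,0,0,-0.7],[0,0,0,0,0,-0.7],[0,0,0,0,0,-0.7],[0,0,0,0,0,-0.7],[0,0,0,0,0,-0.7],[0,0,0,0,0,-0.7],[0,0,0,0,0,-0.7],[0,0,0,0,0,-0.6],[0,0,0,0,0.64,0],[0,0,0,0,0.64,0],[0,0,0,0,0.64,0],[0,0,0,0,0.64,0]]})

```text
clock: 11.2
eef_pos: [532.3, 153.4, 212.0]
tool_rot: [179.9, -25.9, -96.2]
wrist_force: [0.3, 0.2, 1.0]
opening: 79.9
finger_force: 0.0
```

Call:
advance(offsets={"ticks": [[0,0,0,0,0.64,0],[0,0,0,0,0.65,0],[0,0,0,0,0.65,0],[0,0,0,0,0,0],[0,0,0,0,0,0]]})

```text
clock: 11.62
eef_pos: [531.1, 154.3, 207.7]
tool_rot: [179.2, -45.1, -95.6]
wrist_force: [0.4, 0.6, -0.6]
opening: 79.7
finger_force: 0.0
```

Run:
```python
from h import *
go(seat+hz*48+hn*73,-hn,hz); print(arm.read_state()["joints"])
```

```text
now [531.1 154.3 207.7] to [496.6  73.6 147.6] | shift before turn [ 16.4  25.2 102.1] rotvec [ 0.5 -0.1  0.3] | shift after turn [ 16.8  26.  101.8]
[ 22.3  29.1  19.8 106.6 -38.3 -52.7]
```

Converted, 25.4 mm is 2.54, 6.5 mm is 0.65, 0.5 degrees is 0.05.

Call:
advance(offsets={"ticks": [[0.42,0.65,2.54,0.05,0,0.03],[0.42,0.65,2.54,0,0,0],[0.42,0.65,2.54,0,0,0],[0.42,0.65,2.54,0,0,0],[0,0,0,0,0,0],[0,0,0,0,0,0]]})

```text
clock: 12.12
eef_pos: [497.0, 72.4, 152.8]
tool_rot: [-179.3, -44.9, -96.7]
wrist_force: [0.0, 0.1, 0.5]
opening: 80.2
finger_force: 0.0
```

Run:
```python
from h import *
go(seat+hz*48-hn*18,-hn,hz)
im,K=snap("wrist","w6");hs=cv2.cvtColor(im,cv2.COLOR_BGR2HSV)
red=((hs[...,0]<8)|(hs[...,0]>172))&(hs[...,1]>140)&(hs[...,2]>40)
n,l,st,c=cv2.connectedComponentsWithStats(red.astype(np.uint8))
for i in range(1,n):
    if st[i,4]>200: print(st[i],c[i])
blk=(hs[...,2]<45).astype(np.uint8);n,l,st,c=cv2.connectedComponentsWithStats(blk)
for i in range(1,n):
    if st[i,4]>150: print("blk",st[i],c[i])
f=lambda s,y,n:proj(K,seat+hz*s+cy*y+hn*n)
print("pred top face front edge",f(90,-15,15),f(90,15,15),"mouth",f(0,-15,15),f(0,15,15),"caps",f(78,60,8),f(78,-60,8))
```

```text
now [497.   72.4 152.8] to [489.8   9.6  83.2] | shift before turn [-4.3  1.  93.8] rotvec [-0.2  0.1 -0.5] | shift after turn [-4.5  0.6 93.8]
[ 256  160   55  151 7676] [282.9 232.9]
blk [ 22   0  90  10 487] [63.8  2.8]
blk [ 10 100  30  40 416] [ 24.7 119.7]
blk [181 170  17  30 364] [188.3 184.3]
blk [  378   276   182   144 18391] [455.3 360.7]
blk [    0   283   180   137 13163] [ 99.1 375.9]
blk [ 211  408  138   12 1236] [281.2 414.4]
pred top face front edge [252.7 169.8] [307.4 169.4] mouth [257.1 311.3] [305.1 311.1] caps [384.6 186.7] [176.1 188.2]
```

Red body columns are 256–311 against a predicted 253–307, so the handle sits about 2 mm to tool +y. I'll correct for that and grasp.

Converted, 24 mm is 2.4, 15 mm is 1.5, -0.5 degrees is -0.05.

Call:
advance(offsets={"ticks": [[-0.22,0.13,2.4,0,0,-0.05],[-0.22,0.12,2.4,0,0,0],[0,0,2.4,0,0,0],[0,0,1.5,0,0,0],[0,0,0.68,0,0,0],[0,0,0,0,0,0]]})

```text
clock: 12.67
eef_pos: [489.5, 11.1, 82.7]
tool_rot: [-179.8, -44.9, -95.9]
wrist_force: [-1.0, 0.7, 0.2]
opening: 80.1
finger_force: 0.0
```

Call:
advance(offsets={"ticks": [[0,0,0,0,0,0],[0,0,0,0,0,0],[0,0,0,0,0,0],[0,0,0,0,0,0],[0,0,0,0,0,0],[0,0,0,0,0,0],[0,0,0,0,0,0],[0,0,0,0,0,0]]}, jaw=20)

```text
clock: 13.33
eef_pos: [489.4, 12.0, 82.9]
tool_rot: [-179.8, -45.0, -95.8]
wrist_force: [-1.0, 6.1, 5.1]
opening: 28.9
finger_force: 59.0
```

Run:
```python
from h import *
go(seat+hz*48-hn*18,-hn,hz)
```

```text
now [489.4  12.   82.9] to [489.8   9.6  83.2] | shift before turn [ 1.9 -0.6  1.4] rotvec [-0.4  0.   0.2] | shift after turn [ 1.9 -0.7  1.4]
```

Converted, -35 mm is -3.5, -32 mm is -3.2, -6.5 degrees is -0.65.

Call:
advance(offsets={"ticks": [[0,0,-0.8,0,0,0],[0,0,-2.5,0,0,0],[0,0,-3.5,0,0,0],[0,0,-3.2,0,0,0],[0,0,0,0,-0.64,0],[0,0,0,0,-0.64,0],[0,0,0,0,-0.64,0],[0,0,0,0,-0.64,0],[0,0,0,0,-0.64,0],[0,0,0,0,-0.65,0],[0,0,0,0,-0.65,-0.55],[0,0,0,0,0,0]]})

```text
clock: 14.33
eef_pos: [495.8, 80.3, 153.6]
tool_rot: [179.8, -0.8, -91.0]
wrist_force: [0.0, -0.6, -3.0]
opening: 29.0
finger_force: 61.9
```

Call:
advance(offsets={"ticks": [[0,0,0,0,0,0],[0,0,0,0,0,0],[0,0,0,0,0,0]]})

```text
clock: 14.58
eef_pos: [495.4, 82.6, 152.4]
tool_rot: [179.7, -1.1, -91.1]
wrist_force: [0.2, -0.4, -2.8]
opening: 29.4
finger_force: 61.8
```

Run:
```python
from h import *
a=np.radians(89.5);v=np.array([np.cos(a),np.sin(a),0])
go(np.array([533.8,284.4,115])-v*(42+22+46)-[0,0,16.6],np.array([0,0,-1.]),-v); print(arm.read_state()["joints"])
im,K=snap("wrist","w7");hs=cv2.cvtColor(im,cv2.COLOR_BGR2HSV)
red=((hs[...,0]<8)|(hs[...,0]>172))&(hs[...,1]>140)&(hs[...,2]>40)
n,l,st,c=cv2.connectedComponentsWithStats(red.astype(np.uint8))
for i in range(1,n):
    if st[i,4]>200: print(st[i],c[i])
s=arm.read_state();A=R.from_euler("xyz",s["tool_rot"],degrees=True).as_matrix()
f=lambda x,y,z:proj(K,s["eef_pos"]+A@np.array([x,y,z]))
print("pred mouth upper edge",f(-46,-15,-31.6),f(-46,15,-31.6),"top upper",f(44,-15,-31.6),f(44,15,-31.6),"top lower",f(44,-15,-1.6))
```

```text
now [495.4  82.6 152.4] to [532.8 174.4  98.4] | shift before turn [-93.5 -36.1  52. ] rotvec [ 0.3 -1.1 -0.6] | shift after turn [-92.1 -36.7  54. ]
[ -4.8 -10.7 -18.9  82.1  -1.1 -93.7]
[  231   188    96   229 19517] [279.1 297. ]
pred mouth upper edge [240.9 434.9] [318.7 434.7] top upper [231.2 214.3] [328.1 214.1] top lower [240.4 188.9]
```

Converted, -18.4 mm is -1.84, 10.8 mm is 1.08, -1.1 degrees is -0.11.

Call:
advance(offsets={"ticks": [[0,0,0,0.03,-0.11,-0.06],[-1.84,-0.73,1.08,0,0,0],[-1.84,-0.73,1.08,0,0,0],[-1.84,-0.73,1.08,0,0,0],[-1.84,-0.73,1.08,0,0,0],[-1.84,-0.73,1.08,0,0,0],[0,0,0,0,0,0],[0,0,0,0,0,0],[0,0,0,0,0,0],[0,0,0,0,0,0]]})

```text
clock: 15.47
eef_pos: [533.1, 173.2, 99.5]
tool_rot: [-179.9, 0.1, -90.5]
wrist_force: [0.1, 0.5, -2.7]
opening: 29.3
finger_force: 61.8
```

Run:
```python
from h import *
a=np.radians(89.5);v=np.array([np.cos(a),np.sin(a),0])
go(np.array([533.8,284.4,115])-v*(42+22+46)-[0,0,16.6],np.array([0,0,-1.]),-v); print(arm.read_state()["wrist_force"])
T=[]
for n in("wrist","scene","top"):
    im,K=snap(n,n+"8");T.append(im);print(n,proj(K,[533.8,242.4,115]),proj(K,[533.8,220.4,115]))
a=cv2.resize(T[0][180:420,160:400],(380,380));b=cv2.resize(T[1][110:190,350:430],(380,380),interpolation=cv2.INTER_CUBIC)
cv2.imwrite("pics/p8.png",np.hstack([a,b]))
```

```text
now [533.1 173.2  99.5] to [532.8 174.4  98.4] | shift before turn [-1.2  0.3  1.1] rotvec [-0.1  0.1  0. ] | shift after turn [-1.2  0.3  1.1]
[ 0.1  0.5 -2.7]
wrist [279.4 442.1] [279.  403.4]
scene [388.6 156.8] [383.1 160.1]
top [147.9 181.7] [157.5 181.7]
```

Converted, -6 mm is -0.6, -5 mm is -0.5.

Call:
advance(offsets={"ticks": [[-0.9,0.03,0.11,0,0,0],[-0.9,0,0,0,0,0],[-0.6,0,0,0,0,0],[-0.5,0,0,0,0,0],[0,0,0,0,0,0],[0,0,0,0,0,0]]})

```text
clock: 16.12
eef_pos: [532.8, 203.0, 97.9]
tool_rot: [-179.9, 0.1, -90.4]
wrist_force: [0.4, 0.5, -2.3]
opening: 29.2
finger_force: 61.9
```

Call:
advance(offsets={"ticks": [[-0.3,0,0,0,0,0],[-0.3,0,0,0,0,0],[-0.3,0,0,0,0,0],[0,0,0,0,0,0],[0,0,0,0,0,0]]})

```text
clock: 16.53
eef_pos: [533.0, 211.7, 97.9]
tool_rot: [-179.9, 0.1, -90.4]
wrist_force: [-0.5, -0.4, -2.7]
opening: 28.5
finger_force: 61.9
```

Converted, -4 mm is -0.4.

Call:
advance(offsets={"ticks": [[-0.4,0,0,0,0,0],[-0.4,0,0,0,0,0],[0,0,0,0,0,0],[0,0,0,0,0,0]]})

```text
clock: 16.87
eef_pos: [533.0, 219.9, 97.9]
tool_rot: [-179.9, 0.1, -90.4]
wrist_force: [-1.0, 0.1, -2.2]
opening: 29.0
finger_force: 62.0
```

Call:
advance(offsets={"ticks": [[-0.4,0,0,0,0,0],[-0.4,0,0,0,0,0],[0,0,0,0,0,0],[0,0,0,0,0,0]]})

```text
clock: 17.2
eef_pos: [533.1, 227.9, 98.0]
tool_rot: [-179.9, 0.1, -90.4]
wrist_force: [-0.4, -0.5, -3.1]
opening: 29.3
finger_force: 62.0
```

Run:
```python
from h import *
s=arm.read_state();print(s["wrist_force"],s["wrist_torque"])
```

```text
[-0.4 -0.5 -3.1] [0.1 0.  0. ]
```

Call:
advance(offsets={"ticks": [[-0.3,0,0,0,0,0],[-0.3,0,0,0,0,0],[0,0,0,0,0,0],[0,0,0,0,0,0]]})

```text
clock: 17.53
eef_pos: [533.2, 233.8, 98.0]
tool_rot: [-179.9, 0.1, -90.4]
wrist_force: [0.2, 0.5, -1.8]
opening: 29.1
finger_force: 62.0
```

Call:
advance(offsets={"ticks": [[-0.2,0,0,0,0,0],[0,0,0,0,0,0],[0,0,0,0,0,0]]})

```text
clock: 17.78
eef_pos: [533.2, 235.7, 98.0]
tool_rot: [-179.9, 0.1, -90.4]
wrist_force: [-0.2, 1.7, -2.4]
opening: 29.3
finger_force: 62.0
```

Call:
advance(offsets={"ticks": [[-0.15,0,0,0,0,0],[0,0,0,0,0,0],[0,0,0,0,0,0]]})

```text
clock: 18.03
eef_pos: [533.2, 237.1, 98.0]
tool_rot: [-179.9, 0.1, -90.4]
wrist_force: [0.6, 1.4, -2.0]
opening: 29.2
finger_force: 62.0
```

Converted, -1.5 mm is -0.15.

Call:
advance(offsets={"ticks": [[-0.15,0,0,0,0,0],[0,0,0,0,0,0],[0,0,0,0,0,0]]})

```text
clock: 18.28
eef_pos: [533.3, 238.5, 98.0]
tool_rot: [-179.9, 0.1, -90.4]
wrist_force: [0.5, -0.9, -1.0]
opening: 29.2
finger_force: 62.1
```

Call:
advance(offsets={"ticks": [[-0.15,0,0,0,0,0],[0,0,0,0,0,0],[0,0,0,0,0,0]]})

```text
clock: 18.53
eef_pos: [533.2, 238.6, 98.1]
tool_rot: [-179.9, -0.1, -90.5]
wrist_force: [-1.5, -9.5, 0.6]
opening: 29.0
finger_force: 62.5
```

Call:
advance(offsets={"ticks": [[-0.15,0,0,0,0,0],[0,0,0,0,0,0],[0,0,0,0,0,0]]})

```text
clock: 18.78
eef_pos: [533.2, 238.6, 98.2]
tool_rot: [-180.0, -0.3, -90.6]
wrist_force: [-3.4, -17.2, 3.7]
opening: 29.4
finger_force: 62.8
```

Run:
```python
from h import *
T=[snap(n,n+"9")[0] for n in("scene","wrist")]
a=cv2.resize(T[0][100:190,340:430],(400,400),interpolation=cv2.INTER_CUBIC);b=cv2.resize(T[1][180:420,160:400],(400,400))
cv2.imwrite("pics/p9.png",np.hstack([a,b]))
```

```text
(no output)
```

View pics/p9.png

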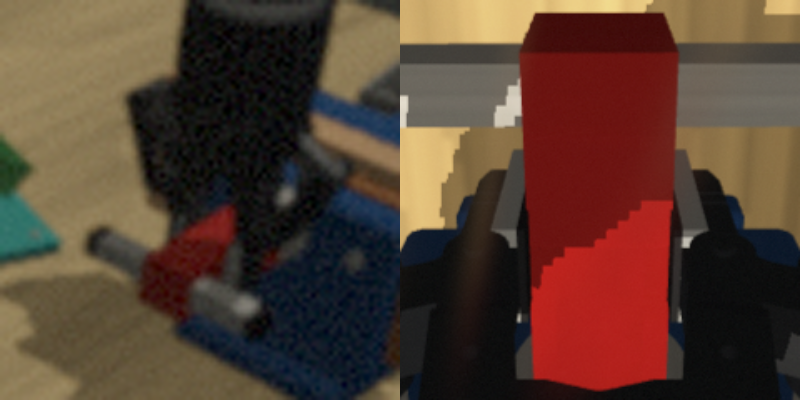

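The handle is home: its mouth end meets the round boss in both views, and contact came exactly at the predicted depth. Easing off, letting go and withdrawing upward.

Converted, 2 mm is 0.2.

Call:
advance(offsets={"ticks": [[0.2,0,0,0,0,0],[0,0,0,0,0,0],[0,0,0,0,0,0]]})

```text
clock: 19.13
eef_pos: [533.2, 238.6, 98.0]
tool_rot: [-179.9, -0.0, -90.5]
wrist_force: [-0.8, -7.5, 0.9]
opening: 29.2
finger_force: 62.4
```

Call:
advance(offsets={"ticks": [[0,0,0,0,0,0],[0,0,0,0,0,0],[0,0,0,0,0,0],[0,0,0,0,0,0],[0,0,0,0,0,0],[0,0,0,0,0,0],[0,0,0,0,0,0],[0,0,0,0,0,0]]}, jaw=80)

```text
clock: 19.8
eef_pos: [533.2, 239.6, 98.0]
tool_rot: [-179.9, 0.1, -90.4]
wrist_force: [0.4, 0.3, -0.3]
opening: 79.8
finger_force: 0.0
```

Call:
advance(offsets={"ticks": [[0,0,-0.8,0,0,0],[0,0,-2,0,0,0],[0,0,-3,0,0,0],[0,0,-3,0,0,0],[0,0,-3,0,0,0],[0,0,-2,0,0,0],[0,0,0,0,0,0],[0,0,0,0,0,0]]})

```text
clock: 20.47
eef_pos: [533.9, 239.5, 237.9]
tool_rot: [-179.8, 0.1, -90.5]
wrist_force: [0.8, 0.4, -0.5]
opening: 80.1
finger_force: 0.0
```

Run:
```python
from h import *
im,K=snap("wrist","w10");hs=cv2.cvtColor(im,cv2.COLOR_BGR2HSV)
red=((hs[...,0]<8)|(hs[...,0]>172))&(hs[...,1]>140)&(hs[...,2]>40)
n,l,st,c=cv2.connectedComponentsWithStats(red.astype(np.uint8))
for i in range(1,n):
    if st[i,4]>150: print(st[i],c[i])
f=lambda s,y,z:proj(K,[533.8+y,284.4-s,z])
print("home pred: top",f(90,-15,130),f(90,15,130),"mouth",f(0,-15,130),f(0,15,130),"low",f(90,-15,100))
```

```text
[ 259  137   46  128 5473] [281.6 199.9]
home pred: top [302.2 143. ] [256.7 143.4] mouth [300.9 266.2] [260.  266.5] low [300.  136.9]
```

```bash
python3 -c "
from station import arm
print(arm.close_job())"
```

```text
the job is handed in; nothing more can be done
None
```

The T-handle was parked on the wooden block and released, then re-gripped by its body and fitted on the vice screw until it stopped against the boss; I let go, backed off, and handed the job in at about 20 s.

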